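# Check that a trolley's brake lever stops short of the bar

### The job

Two halves of a stock trolley's push bar stand on the desk, each with a hand lever; check the brake, which is the one with the longer lever. With the outside of the fingers, without gripping anything, gently press the long lever in towards its bar until it comes up against its stop and keep it there for a second, let it spring all the way back out, then press it in against its stop again and finish while holding it there, so that the gap left to the bar can be measured. Keep the fingers off the bar, and leave the short lever and the things on the desk as they are.

Things in the scene. Friction and masses are not known exactly. Their poses are not given: they have to be found in the camera images.
- brake_blade: the long lever's level aluminium blade on the robot's side of the bar: 130 mm from pivot to end, 12 mm thick along its own x, 16 mm tall (round end 18 mm). Origin: inside the blade at mid-thickness and mid-height, 105 mm from the pivot, 125 mm above the desk: the place to press. +x: level, the way to press (towards the bar); +y: along the blade to the pivot; z up
- brake_pivot (a joint): the long lever's upright hinge: 0 = out, at rest; grows as the lever is pressed in (anticlockwise from above). A fixed stop ends it at 0.40 rad, with about 19 mm of free gap left to the bar. Sprung: pressed at the blade's origin it takes about 2 N to start and 8 N just before the stop; more only bears on the stop
- brake_bar: the bar behind the long lever: level tube with a black rubber grip 30 mm in diameter, 200 mm long along its own y, on a post with a base plate 110 x 140 x 12 mm tall; fixed. Origin on its axis at mid-length, 125 mm above the desk. The lever is on its -x side, its pivot at x -40, y +80 mm
- short_blade: the short lever's blade, on the other, otherwise same stand: 70 mm from pivot to end, 12 mm thick, 16 mm tall. Origin on its centre line, 50 mm from its pivot, 125 mm above the desk; axes as for the long one. To be left alone
- short_pivot (a joint): the short lever's hinge: 0 = out, at rest; grows as it is pressed in
- disc_tub: round lidded disc tub, 124 mm across, 105 mm tall, at the back; origin at the centre of its underside. Loose; to be left alone
- mug: white mug, 76 mm across, 90 mm tall, between the two stands; origin at the centre of its underside. Loose; to be left alone
- stapler: stapler, 135 x 34 x 46 mm tall, in the middle in front; origin at the centre of its underside. Loose; to be left alone
- case_stack: stack of flat disc cases, about 146 x 131 x 50 mm tall, front right; origin at the centre of its underside. Loose; to be left alone
- screwdriver: screwdriver lying front left. Loose; to be left alone
- spanner: spanner lying in front. Loose; to be left alone
- tape_dispenser: desk tape dispenser, 150 x 60 x 90 mm tall, on the left; origin at the centre of its underside. Loose; to be left alone
Not all that is in view belongs to the job. What is shaped like the part that bears brake_blade but orange is not meant. What is shaped like the part that bears short_blade but pink is not meant.

How it is judged:
By the outcome, as a careful person would: the job done as asked, in the order asked, and still so for the second after the job is handed in, while the arm keeps its last pose, push and grip.
It also fails if it takes over 38 s, if anything falls off the work surface, if the arm or the gripper's body presses on something with over 40 N, if the wrist force passes 120 N, or if a joint passes its speed limit or range.

### The arm

A 6-joint arm with a two-finger parallel gripper is mounted at the origin on the work surface. World frame = base frame: x ahead of the robot, y to its left, z up, the work surface at z = 0. Lengths are in m, angles in rad, forces in N, time in s.
With the tool pointing down it reaches from about 0.35 to 0.775 m from the base axis. Payload 5.5 kg.
Tool frame: the origin (TCP) lies at the very end of the fingers, on their centre line; the grasp point (between the pads) lies tcp_to_grasp behind it (tcp_to_grasp is the distance from the TCP to the grasp point, in m); z points along the fingers, y is the direction in which the jaws open and shut (so a half turn about z gives the same grasp; the last joint's range is limited). The gripper opens to 85 mm and grips with 20 to 120 N. Pads are 22 mm wide; open, the fingers measure 114 mm over their backs; the gripper's body (76 mm by 85 mm) begins 54 mm behind the grasp point. The pads swing forward as they close: fully open they stand 13 mm farther back than shut.
Start: joints at [1.101, 0.313, 0.046, 1.304, 0, 1.431], TCP at [0.186, 0.544, 0.231] pointing down, gripper open.
Joint ranges: [-2.76, 2.76], [-0.86, 1.69], [-1.03, 1.26], [-2.2, 2.34], [-1.47, 1.5], [-3.14, 3.14]. Speed limits (rad/s): [2.57, 2.57, 3.14, 3.14, 3.14, 3.14].

### API

Orientations are given as a unit quaternion [x, y, z, w].
In Python, from bench import * gives the robot as it stands.
- The arm moves only by the tool send_rows, never from a script. Its argument "rows" is one flat list of numbers, 7 for each row, row after row: the shift along the tool's x, y, z in units of 50 mm (1.0 is 50 mm), then the turn, a rotation vector about the tool's x, y, z in units of 6 degrees (1.0 is 6 degrees), then the opening, from -1 (shut) to 1 (fully open), so that 0 is half open. In form: [dx, dy, dz, wx, wy, wz, hand, dx, dy, dz, wx, wy, wz, hand, ...]. A call has 1 to 12 rows; each row is the pose to reach, as a shift and turn from the pose commanded when the call began, along the tool's axes at that moment; what a row does not reach only later rows make up. A row lasts 1/10 s, in which the tool goes at most 50 mm and 8.59 degrees, less where a joint would pass 70% of its speed; a pose out of reach is approached as far as the arm can. A call with a gripper value outside its range is refused whole. The fingers move at their own pace and stop on an object; "newtons" is the grip in N (left out, the last holds). Time passes only in rows, so rows that repeat a pose let the fingers close. It gives the time, the measured TCP pose, the force and the opening at its end, in the units of the state.
- read_state(): the state, without advancing time (a new reading comes with each control period).
- get_image(name): name is "scene" or "side" or "wrist"; returns a dict with "frame" (400x640x3 uint8, blue, green, red), "fx", "fy", "cx", "cy" (pixels), "world_to_cam" (4x4, takes a point from world to camera coordinates); the wrist camera has in their place "tool_from_camera" (4x4, takes a point from camera to tool coordinates, whose origin is the TCP and whose axes are the flange's). Camera axes: x right, y up, looking along -z (the intrinsics and any distortion apply to the point x, -y, -z); pixel columns grow to the right and rows downward; lengths in m; the calibration is good to about 2 mm. A picture is of the moment at which its call begins: read the wrist's pose just before it. There is no depth.
- finish_job(): hands the job in, once; it reports no verdict.
The state is a dict: "time": time; "qpos": joint angles; "joint_velocities": joint speeds; "joint_efforts": joint torques, N m; "tcp_pos": TCP position; "tool_rot": TCP orientation; "contact_force": force on the tool from outside, world axes, zero at the start; "wrist_torque": the same for the moment, N m; "opening": finger opening in m.
Only numpy, scipy, OpenCV 4.12 (cv2) and the standard library are available. Lean on these libraries where they do the work, as an engineer would, in place of code of your own. Each camera call takes 0.05 s, during which the arm holds its last target.

## Working session

There is one attempt and no reset: what is moved stays moved. The work goes in short steps, Python scripts to look and compute and a tool call to move; the robot and the scene stay as the last step left them, time stands still between calls to the robot, and variables do not carry over. Pictures are saved under pics/ and viewed, and the job is handed in when it is done.

Besides the shell and the picture viewer there is one more tool, called after ">>>" as name(argument=value, ...) on one line, values as JSON. send_rows: Moves the arm, as the interface text tells. Its arguments: {"type":"object","properties":{"rows":{"type":"array","items":{"type":"number"}},"newtons":{"type":"number"}},"required":["rows"]}

```bash
mkdir -p pics; ls
python3 - <<'E'
from bench import *
import cv2
s=read_state();print({k:s[k] for k in s})
for n in ("scene","side","wrist"):
    im=get_image(n);cv2.imwrite(f"pics/{n}0.png",im["frame"]);print(n,im["fx"],im["fy"],im["cx"],im["cy"],{k:v for k,v in im.items() if k not in("frame",)})
E
```

```text
pics
{'time': 0.0, 'qpos': array([1.10139516e+00, 3.13993322e-01, 4.49562923e-02, 1.30361834e+00,
       9.75075393e-06, 1.43120179e+00]), 'joint_velocities': array([ 8.06347138e-05, -9.47063872e-04,  8.21794950e-04,  9.02328386e-05,
        1.82304662e-03,  2.60205191e-03]), 'joint_efforts': array([ 1.03735470e-03, -4.80624604e+01,  2.98535693e+01,  1.95852929e-02,
        5.72072736e-05,  1.03350979e-05]), 'tcp_pos': array([0.18598091, 0.54353213, 0.23040364]), 'tool_rot': array([ 1.64156890e-01,  9.86433805e-01, -8.85298339e-04, -2.83334416e-04]), 'contact_force': array([ 0.77186935, -0.65868226,  0.03505627]), 'wrist_torque': array([ 0.01772041, -0.0359787 , -0.00803793]), 'opening': 0.0853827248870146}
scene 478.5480475221463 478.5480475221463 317.0906673624713 207.14712011303556 {'fx': 478.5480475221463, 'fy': 478.5480475221463, 'cx': 317.0906673624713, 'cy': 207.14712011303556, 'world_to_cam': array([[-4.47964150e-02,  9.98994814e-01,  1.62584087e-03,
        -2.81398150e-02],
       [-6.07516843e-01, -2.85338414e-02,  7.93794121e-01,
         2.43605498e-01],
       [ 7.93042
[... 448 characters left out ...]
034,  0.62793105, -0.0771944 ],
       [-0.05923855,  0.62518856,  0.77822237, -1.33514242],
       [ 0.        ,  0.        ,  0.        ,  1.        ]])}
wrist 290.46112235670006 290.46112235670006 319.2212718868679 199.9458303931084 {'fx': 290.46112235670006, 'fy': 290.46112235670006, 'cx': 319.2212718868679, 'cy': 199.9458303931084, 'tool_from_camera': array([[-1.94480166e-03,  9.52150918e-01,  3.05622065e-01,
         7.77577758e-02],
       [ 9.99997902e-01,  2.04839334e-03, -1.82644719e-05,
        -9.30655441e-04],
       [-6.43424736e-04,  3.05621388e-01, -9.52152904e-01,
        -1.42404177e-01],
       [ 0.00000000e+00,  0.00000000e+00,  0.00000000e+00,
         1.00000000e+00]])}
```

View pics/scene0.png

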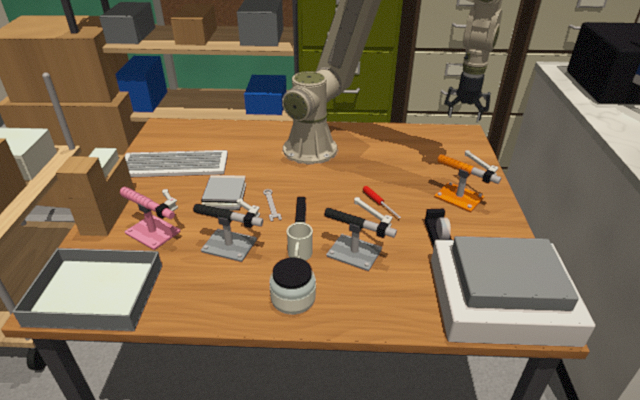

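View pics/side0.png

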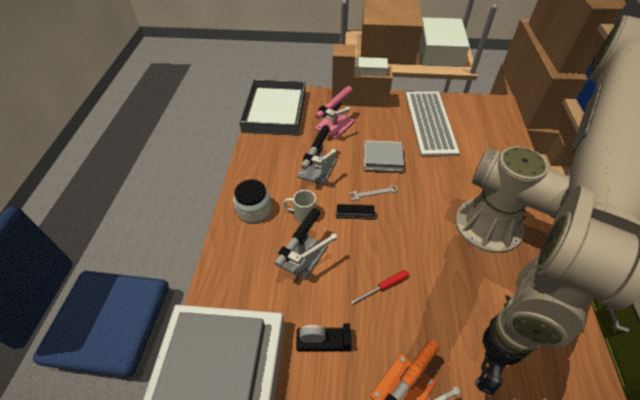

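View pics/wrist0.png

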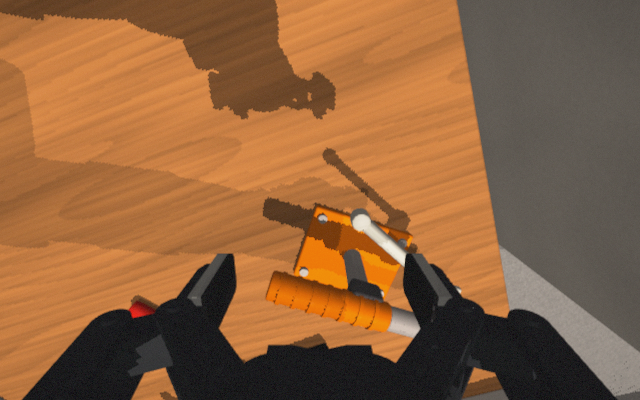

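Scene candidates (pixel of the lever):
- Black/grey stand with the lever at (372,208), which looks long.
- Black/grey stand with the lever at (245,205), which looks short.
- Orange stand with the lever at (480,160), a decoy.
- Pink stand with the lever at (168,198), a decoy.

By the description, the right one is the black stand at (358,225). I'll check that in a crop.

Run:
```python
import cv2,numpy as np
a=cv2.imread("pics/scene0.png")[185:275,180:410];b=cv2.imread("pics/side0.png")[190:290,260:360]
cv2.imwrite("pics/crop_s.png",cv2.resize(a,None,fx=3.4,fy=3.4,interpolation=cv2.INTER_CUBIC))
cv2.imwrite("pics/crop_d.png",cv2.resize(b,None,fx=6,fy=6,interpolation=cv2.INTER_CUBIC))
```

```text
(no output)
```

View pics/crop_s.png

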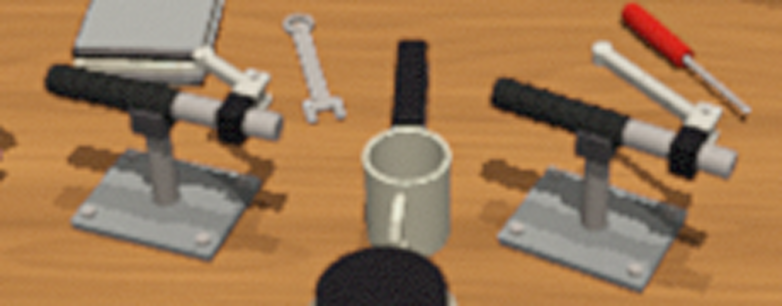

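View pics/crop_d.png

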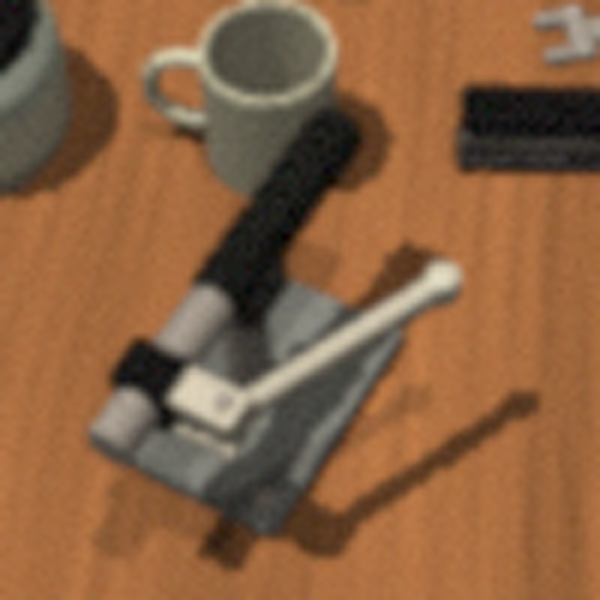

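The crops show the chosen black bar carries the long lever: ball at scene (357,200) and side (333,236), hinge at scene (387,218) and side (297,257). The other black one has a stub lever about half as long. Next I'll triangulate.

```bash
cat > h.py <<'E'
from bench import *
import numpy as np, cv2
def ray(im,uv,T=None):
    d=np.array([(uv[0]-im["cx"])/im["fx"],-(uv[1]-im["cy"])/im["fy"],-1])
    W=np.linalg.inv(im["world_to_cam"]) if T is None else T
    return W[:3,3],W[:3,:3]@d/np.linalg.norm(d)
def tri(rs):
    A=0;b=0
    for o,d in rs:
        P=np.eye(3)-np.outer(d,d);A=A+P;b=b+P@o
    x=np.linalg.solve(A,b);return x,[np.linalg.norm((np.eye(3)-np.outer(d,d))@(x-o)) for o,d in rs]
def plane(r,z):
    o,d=r;return o+d*(z-o[2])/d[2]
def proj(im,p):
    q=im["world_to_cam"]@np.r_[p,1];return np.array([im["cx"]+im["fx"]*q[0]/-q[2],im["cy"]-im["fy"]*q[1]/-q[2]])
E
python3 - <<'E'
from h import *
S=get_image("scene");D=get_image("side")
c=lambda p:(p[0]/3.4+180-.3,p[1]/3.4+185-.3); d=lambda p:(p[0]/6+260-.4,p[1]/6+190-.4)
for n,a,b,z in [("ball",(601,52),(441,277),.125),("pivot",(704,113),(223,401),.138),("gripend",(505,95),(333,125),.125),("barend",(725,160),(115,440),.125),("juncTop",(625,125),(215,290),.14)]:
    print(n,*[np.round(v,4) for v in tri([ray(S,c(a)),ray(D,d(b))])],plane(ray(S,c(a)),z).round(4),plane(ray(D,d(b)),z).round(4))
E
```

```text
ball [0.5181 0.172  0.1242] [0.0008 0.0008] [0.52   0.1725 0.125 ] [0.5178 0.1717 0.125 ]
pivot [0.6157 0.257  0.1348] [0.0008 0.0008] [0.6205 0.257  0.138 ] [0.615  0.2581 0.138 ]
gripend [0.581  0.0846 0.1234] [0.0037 0.0037] [0.5871 0.0874 0.125 ] [0.5795 0.0815 0.125 ]
barend [0.6647 0.2734 0.1231] [0.001 0.001] [0.666  0.2723 0.125 ] [0.6647 0.2754 0.125 ]
juncTop [0.6277 0.1904 0.1283] [0.0001 0.0001] [0.6422 0.1893 0.14  ] [0.6261 0.1979 0.14  ]
```

>>> send_rows(rows=[-0.3, -0.15, 0, 0, 0, 0.2, -1, -0.9, -0.45, 0, 0, 0, 0.5, -1, -1.7, -0.85, 0, 0, 0, 1, -1, -2.5, -1.25, 0, 0, 0, 1.5, -1, -3.3, -1.65, 0, 0, 0, 2, -1, -4.1, -2.05, 0, 0, 0, 2.5, -1, -4.9, -2.4, 0, 0, 0, 3, -1, -5.7, -2.8, 0, 0, 0, 3.5, -1, -6.5, -3.2, 0, 0, 0, 4, -1, -7.3, -3.6, 0, 0, 0, 4.5, -1, -7.9, -3.9, 0, 0, 0, 5, -1, -8.2, -4, 0, 0, 0, 5, -1], newtons=20)

```text
time: 1.45
tcp_pos: [0.5112, 0.2189, 0.2312]
tool_rot: [0.416, 0.909, -0.0, 0.0]
contact_force: [-0.0, -0.2, -0.7]
opening: -0.0001
```

>>> send_rows(rows=[0, 0, 0, 0, 0, 0, -1, 0, 0, 0, 0, 0, 0, -1])

```text
time: 1.65
tcp_pos: [0.5088, 0.222, 0.2312]
tool_rot: [0.414, 0.91, -0.0, -0.001]
contact_force: [0.3, 0.6, -1.0]
opening: 0.0003
```

Run:
```python
from h import *
from scipy.spatial.transform import Rotation as R
import bench
print([k for k in dir(bench) if 'grasp' in k.lower()], getattr(bench,'tcp_to_grasp',None))
s=read_state();print(s["time"],s["tcp_pos"],R.from_quat(s["tool_rot"]).as_matrix().round(3),s["contact_force"].round(2),s["opening"],s["qpos"].round(2))
for n in ("scene","side","wrist"):
    im=get_image(n);f=im["frame"]
    if n=="scene":f=cv2.resize(f[120:300,260:460],None,fx=3,fy=3,interpolation=cv2.INTER_CUBIC)
    if n=="side":f=cv2.resize(f[130:310,220:420],None,fx=3,fy=3,interpolation=cv2.INTER_CUBIC)
    cv2.imwrite(f"pics/{n}1.png",f)
```

```text
['tcp_to_grasp'] 0.0187
1.65 [0.50880257 0.22200329 0.23115731] [[-0.657  0.753 -0.001]
 [ 0.753  0.657  0.   ]
 [ 0.001 -0.001 -1.   ]] [ 0.33  0.63 -1.02] 0.0003180285952727986 [ 0.27  0.28 -0.01  1.29  0.    1.12]
```

View pics/wrist1.png

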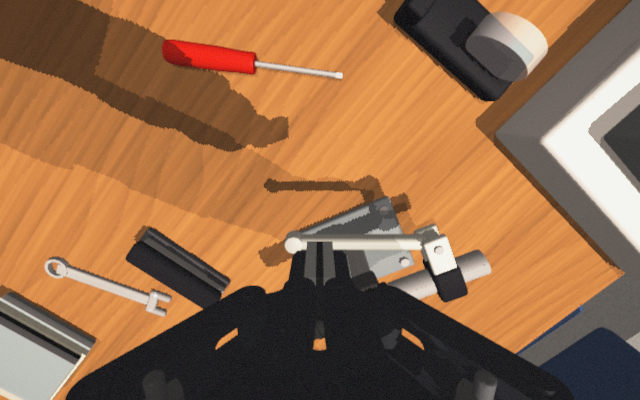

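View pics/side1.png

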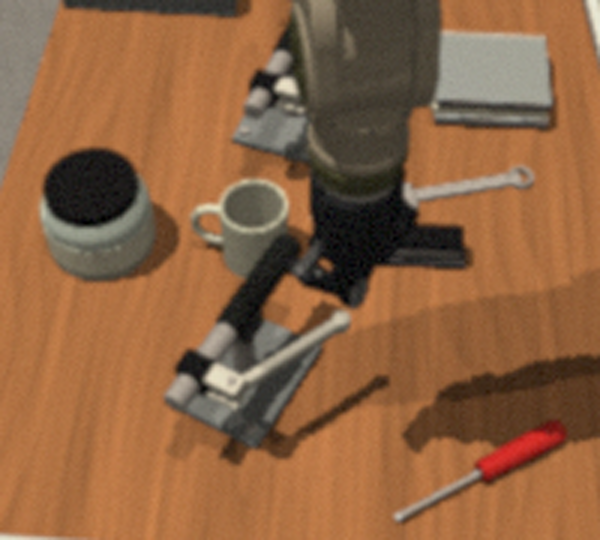

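View pics/scene1.png

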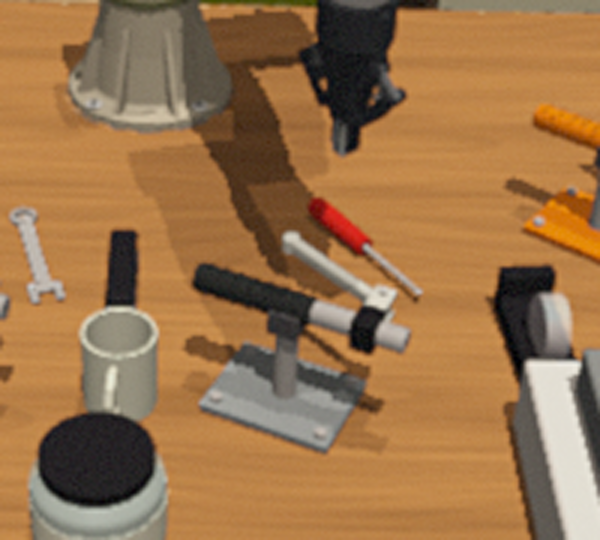

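Run:
```python
from h import *
from scipy.spatial.transform import Rotation as R
s=read_state();T=np.eye(4);T[:3,:3]=R.from_quat(s["tool_rot"]).as_matrix();T[:3,3]=s["tcp_pos"]
im=get_image("wrist");W=T@im["tool_from_camera"]
g=im["frame"];m=((g.min(2)>140)).astype(np.uint8);m[:230]=0;m[258:]=0;m[:,:280]=0;m[:,425:]=0
for u in(293,330,350,370,390,410):
    v=np.nonzero(m[:,u])[0];print(u,v.min(),v.max(),[plane(ray(im,(u,x),W),.133).round(4) for x in (v.min(),)],plane(ray(im,(u,v.mean()),W),.129).round(4))
print(plane(ray(im,(293,244),W),.125),plane(ray(im,(438,250),W),.138))
```

```text
293 237 253 [array([0.513 , 0.1805, 0.133 ])] [0.5192 0.1726 0.129 ]
330 240 240 [array([0.5403, 0.2004, 0.133 ])] [0.5417 0.199  0.129 ]
350 240 249 [array([0.5541, 0.2123, 0.133 ])] [0.5588 0.2078 0.129 ]
370 232 257 [array([0.5623, 0.23  , 0.133 ])] [0.5746 0.2183 0.129 ]
390 230 257 [array([0.5745, 0.2433, 0.133 ])] [0.5876 0.2316 0.129 ]
410 239 257 [array([0.5945, 0.249 , 0.133 ])] [0.6031 0.2425 0.129 ]
[0.51952151 0.17160215 0.125     ] [0.61868767 0.25870099 0.138     ]
```

Three views agree: ball at about (0.519,0.172) and pivot at about (0.617,0.257). That makes them 130 mm apart, as given. The shut fingers stand about 27 mm clear on the robot's side, so I'll descend beside the blade.

>>> send_rows(rows=[0, 0, 0.2, 0, 0, 0, -1, 0, 0, 0.6, 0, 0, 0, -1, 0, 0, 1, 0, 0, 0, -1, 0, 0, 1.4, 0, 0, 0, -1, 0, 0, 1.8, 0, 0, 0, -1, 0, 0, 2.1, 0, 0, 0, -1, 0, 0, 2.35, 0, 0, 0, -1, 0, 0, 2.5, 0, 0, 0, -1, 0, 0, 2.5, 0, 0, 0, -1, 0, 0, 2.5, 0, 0, 0, -1])

```text
time: 2.85
tcp_pos: [0.5096, 0.2222, 0.1067]
tool_rot: [0.414, 0.91, 0.0, 0.0]
contact_force: [-0.3, -0.1, 0.7]
opening: 0.0
```

Run:
```python
from h import *
s=read_state();print(s["time"],s["tcp_pos"],s["contact_force"].round(2))
for n in ("scene","side","wrist"):
    im=get_image(n);f=im["frame"]
    if n!="wrist":
        u,v=proj(im,s["tcp_pos"]).astype(int);f=cv2.resize(f[v-60:v+60,u-70:u+70],None,fx=5,fy=5,interpolation=cv2.INTER_CUBIC)
    cv2.imwrite(f"pics/{n}2.png",f)
```

```text
2.85 [0.50959507 0.22224308 0.10668268] [-0.27 -0.1   0.67]
```

View pics/wrist2.png

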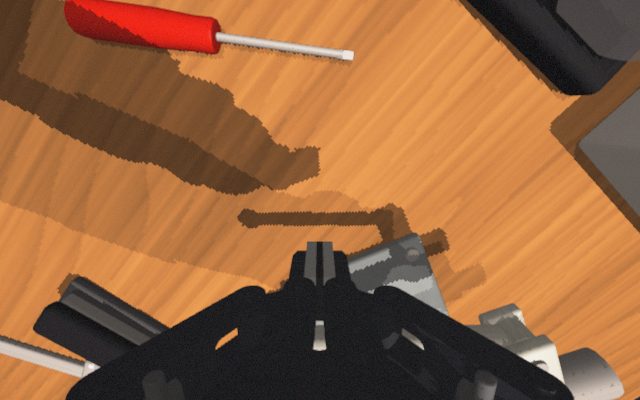

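View pics/side2.png

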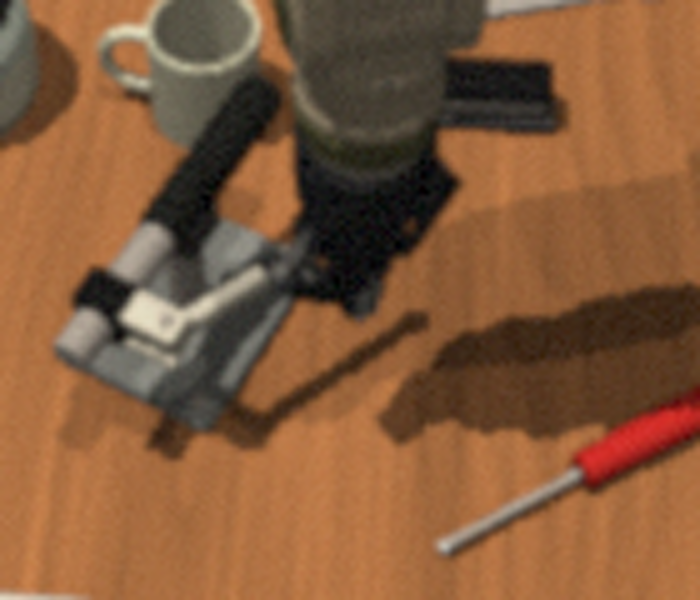

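View pics/scene2.png

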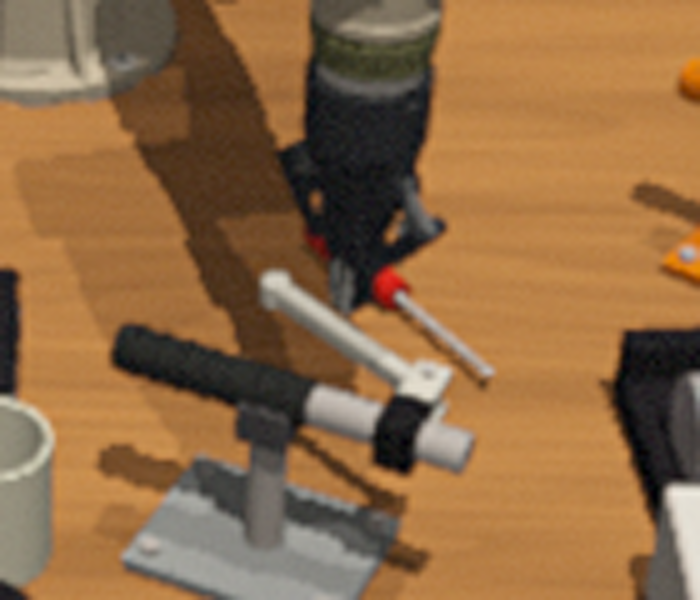

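The fingers are beside the blade and clear of everything. At scene crop (345,300) they sit behind the blade, about 25 mm from it. Next I'll approach to near contact.

>>> send_rows(rows=[-0.1, 0, 0, 0, 0, 0, -1, -0.2, 0, 0, 0, 0, 0, -1, -0.3, 0, 0, 0, 0, 0, -1, -0.4, 0, 0, 0, 0, 0, -1, -0.45, 0, 0, 0, 0, 0, -1, -0.45, 0, 0, 0, 0, 0, -1])

```text
time: 3.6
tcp_pos: [0.5245, 0.2047, 0.1063]
tool_rot: [0.414, 0.91, 0.0, 0.0]
contact_force: [1.0, -0.1, -0.4]
opening: 0.0001
```

>>> send_rows(rows=[-0.03, 0, 0, 0, 0, 0, -1, -0.06, 0, 0, 0, 0, 0, -1, -0.06, 0, 0, 0, 0, 0, -1])

```text
time: 3.9
tcp_pos: [0.5257, 0.2031, 0.1062]
tool_rot: [0.414, 0.91, 0.0, -0.001]
contact_force: [-1.5, 2.3, 0.4]
opening: 0.0004
```

>>> send_rows(rows=[-0.03, 0, 0, 0, 0, 0, -1, -0.06, 0, 0, 0, 0, 0, -1, -0.06, 0, 0, 0, 0, 0, -1])

```text
time: 4.2
tcp_pos: [0.5278, 0.2006, 0.1062]
tool_rot: [0.414, 0.91, -0.0, -0.0]
contact_force: [-2.6, 1.3, 1.3]
opening: -0.0001
```

```bash
cat > look.py <<'E'
from h import *
import sys
t=sys.argv[1];s=read_state();print(s["time"],s["tcp_pos"],s["contact_force"].round(2))
fs=[]
for n in ("scene","side"):
    im=get_image(n);u,v=proj(im,[.575,.19,.125]).astype(int);fs.append(cv2.resize(im["frame"][v-40:v+40,u-40:u+40],None,fx=5,fy=5,interpolation=cv2.INTER_CUBIC))
cv2.imwrite(f"pics/{t}.png",np.hstack(fs))
E
python3 look.py l3
```

```text
4.2 [0.52782766 0.20055739 0.1062422 ] [-2.65  1.26  1.28]
```

View pics/l3.png

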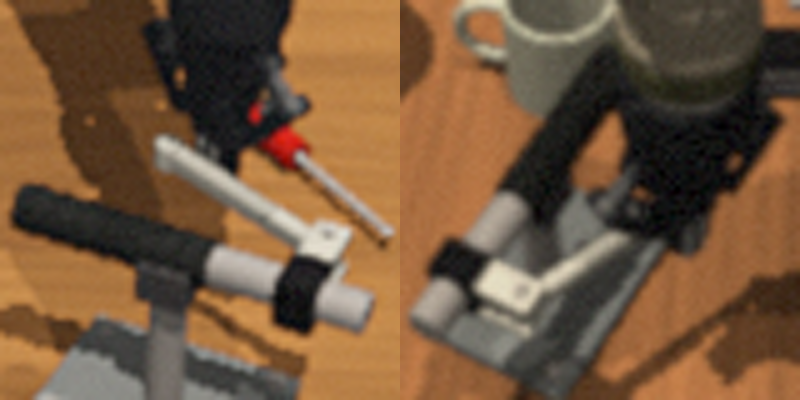

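Contact came where predicted, at about 2.8 N. Now the arc about the pivot, slowly.

>>> send_rows(rows=[-0.06, 0, 0, 0, 0, -0.3, -1, -0.12, 0, 0, 0, 0, -0.6, -1, -0.18, 0, 0, 0, 0, -0.9, -1, -0.24, 0, 0, 0, 0, -1.2, -1, -0.3, -0.02, 0, 0, 0, -1.5, -1, -0.36, -0.02, 0, 0, 0, -1.8, -1, -0.42, -0.02, 0, 0, 0, -2.1, -1, -0.48, -0.02, 0, 0, 0, -2.4, -1, -0.54, -0.02, 0, 0, 0, -2.6, -1, -0.6, -0.02, 0, 0, 0, -2.8, -1, -0.64, 0, 0, 0, 0, -3, -1, -0.64, 0, 0, 0, 0, -3, -1])

```text
time: 5.5
tcp_pos: [0.5483, 0.1775, 0.1062]
tool_rot: [0.266, 0.964, 0.001, -0.001]
contact_force: [-4.4, 6.2, 1.8]
opening: -0.0
```

```bash
python3 look.py l4
```

```text
5.5 [0.54830497 0.17747639 0.10617152] [-4.4   6.25  1.8 ]
```

View pics/l4.png

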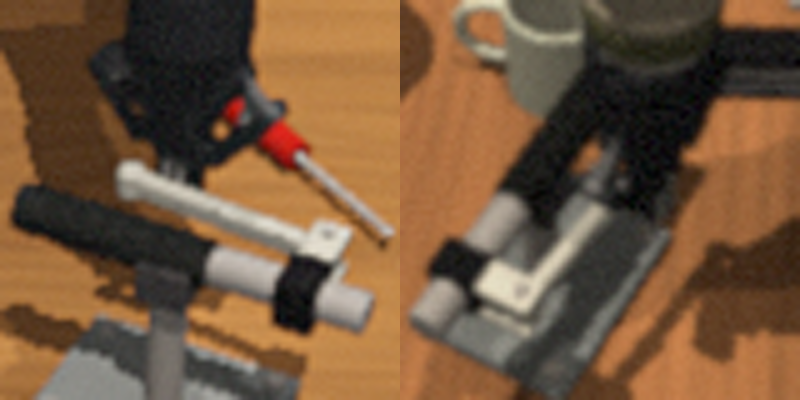

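>>> send_rows(rows=[-0.04, 0, 0, 0, 0, -0.2, -1, -0.08, 0, 0, 0, 0, -0.3, -1, -0.08, 0, 0, 0, 0, -0.3, -1])

```text
time: 5.9
tcp_pos: [0.5512, 0.1752, 0.1061]
tool_rot: [0.251, 0.968, 0.0, -0.001]
contact_force: [-5.5, 4.2, 2.2]
opening: -0.0003
```

>>> send_rows(rows=[-0.03, 0, 0, 0, 0, -0.2, -1, -0.04, 0, 0, 0, 0, -0.2, -1, -0.04, 0, 0, 0, 0, -0.2, -1])

```text
time: 6.2
tcp_pos: [0.5526, 0.1741, 0.1061]
tool_rot: [0.241, 0.971, 0.0, -0.002]
contact_force: [-6.6, 5.4, 3.2]
opening: -0.0002
```

>>> send_rows(rows=[-0.03, 0, 0, 0, 0, -0.1, -1, -0.04, 0, 0, 0, 0, -0.2, -1, -0.04, 0, 0, 0, 0, -0.2, -1])

```text
time: 6.5
tcp_pos: [0.5541, 0.173, 0.1061]
tool_rot: [0.23, 0.973, 0.0, -0.002]
contact_force: [-6.3, 2.5, 4.5]
opening: 0.0002
```

>>> send_rows(rows=[-0.02, 0, 0, 0, 0, 0, -1, -0.03, 0, 0, 0, 0, 0, -1, -0.03, 0, 0, 0, 0, 0, -1])

```text
time: 6.8
tcp_pos: [0.5547, 0.1727, 0.1061]
tool_rot: [0.23, 0.973, 0.0, -0.002]
contact_force: [-9.1, 4.3, 4.4]
opening: -0.0
```

```bash
python3 look.py l5
```

```text
6.8 [0.55472769 0.17268518 0.10611209] [-9.12  4.3   4.37]
```

View pics/l5.png

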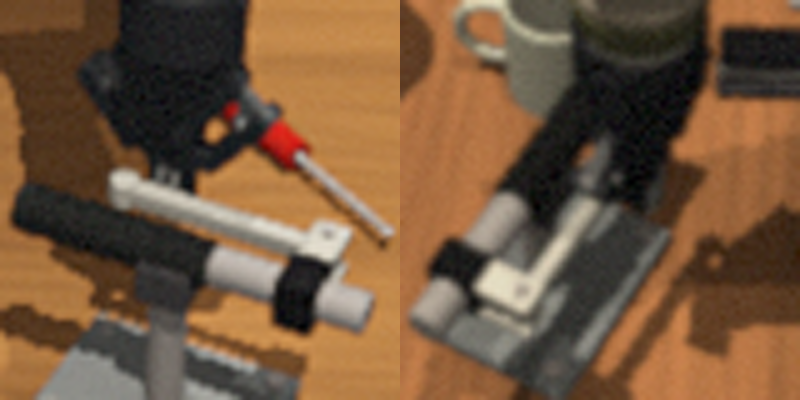

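>>> send_rows(rows=[-0.02, 0, 0, 0, 0, 0, -1, -0.03, 0, 0, 0, 0, 0, -1, -0.03, 0, 0, 0, 0, 0, -1])

```text
time: 7.2
tcp_pos: [0.5549, 0.1726, 0.1061]
tool_rot: [0.23, 0.973, 0.0, -0.004]
contact_force: [-13.1, 5.6, 6.9]
opening: -0.0001
```

>>> send_rows(rows=[-0.02, 0, 0, 0, 0, 0, -1, -0.03, 0, 0, 0, 0, 0, -1, -0.03, 0, 0, 0, 0, 0, -1])

```text
time: 7.5
tcp_pos: [0.555, 0.1725, 0.106]
tool_rot: [0.23, 0.973, 0.001, -0.005]
contact_force: [-16.0, 8.1, 8.7]
opening: 0.0002
```

The TCP no longer advances (0.1 mm for 1.5 mm commanded) while the force climbs from 10 to 14 to 18 N, so it's on the stop. I'll hold 1.2 s.

>>> send_rows(rows=[0, 0, 0, 0, 0, 0, -1, 0, 0, 0, 0, 0, 0, -1, 0, 0, 0, 0, 0, 0, -1, 0, 0, 0, 0, 0, 0, -1, 0, 0, 0, 0, 0, 0, -1, 0, 0, 0, 0, 0, 0, -1, 0, 0, 0, 0, 0, 0, -1, 0, 0, 0, 0, 0, 0, -1, 0, 0, 0, 0, 0, 0, -1, 0, 0, 0, 0, 0, 0, -1, 0, 0, 0, 0, 0, 0, -1, 0, 0, 0, 0, 0, 0, -1])

```text
time: 8.7
tcp_pos: [0.555, 0.1725, 0.1061]
tool_rot: [0.23, 0.973, 0.001, -0.005]
contact_force: [-15.4, 7.7, 8.6]
opening: 0.0002
```

```bash
python3 look.py l6
python3 - <<'E'
from h import *
from scipy.spatial.transform import Rotation as R
s=read_state();Rt=R.from_quat(s["tool_rot"]).as_matrix();print(Rt.round(3), Rt.T@(np.array([.5096-.0075,.2222+.0085,.1062])-s["tcp_pos"])/.05)
E
```

```text
8.7 [0.55504323 0.17247776 0.10605751] [-15.38   7.66   8.58]
[[-0.894  0.447 -0.009]
 [ 0.447  0.894  0.003]
 [ 0.009 -0.001 -1.   ]] [1.46784004 0.56846054 0.01021698]
```

View pics/l6.png

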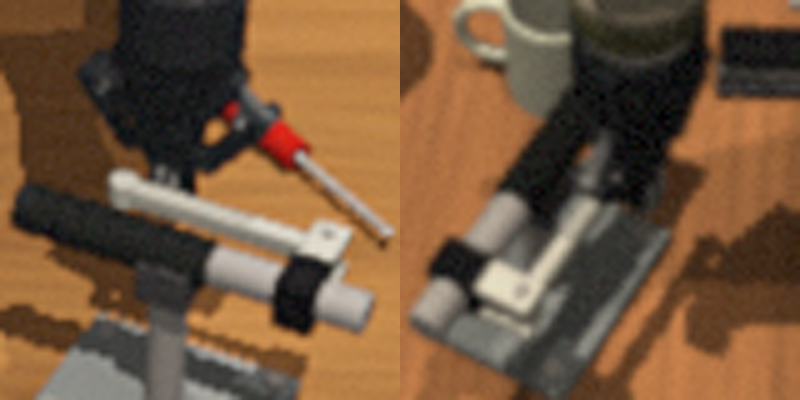

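The lever is parallel to the bar, with a gap visible and the fingers only on the robot's side. Now I'll let it spring out by backing off along the arc, well clear.

>>> send_rows(rows=[0.08, 0, 0, 0, 0, 0.2, -1, 0.2, 0.01, 0, 0, 0, 0.7, -1, 0.32, 0.04, 0, 0, 0, 1.3, -1, 0.44, 0.08, 0, 0, 0, 1.9, -1, 0.56, 0.13, 0, 0, 0, 2.4, -1, 0.68, 0.19, 0, 0, 0, 3, -1, 0.8, 0.26, 0, 0, 0, 3.5, -1, 0.92, 0.32, 0, 0, 0, 3.8, -1, 1.04, 0.38, 0, 0, 0, 3.8, -1, 1.16, 0.44, 0, 0, 0, 3.8, -1, 1.3, 0.5, 0, 0, 0, 3.8, -1, 1.3, 0.5, 0, 0, 0, 3.8, -1])

```text
time: 10.0
tcp_pos: [0.5128, 0.2226, 0.1064]
tool_rot: [0.418, 0.908, 0.0, 0.0]
contact_force: [0.4, -0.0, 0.1]
opening: 0.0001
```

>>> send_rows(rows=[0, 0, 0, 0, 0, 0, -1, 0, 0, 0, 0, 0, 0, -1, 0, 0, 0, 0, 0, 0, -1, 0, 0, 0, 0, 0, 0, -1, 0, 0, 0, 0, 0, 0, -1, 0, 0, 0, 0, 0, 0, -1, 0, 0, 0, 0, 0, 0, -1, 0, 0, 0, 0, 0, 0, -1])

```text
time: 10.8
tcp_pos: [0.5133, 0.222, 0.1063]
tool_rot: [0.419, 0.908, 0.0, -0.0]
contact_force: [-0.4, -0.3, 0.5]
opening: 0.0002
```

```bash
python3 look.py l7
```

```text
10.8 [0.51327153 0.22200386 0.10629444] [-0.43 -0.25  0.47]
```

View pics/l7.png

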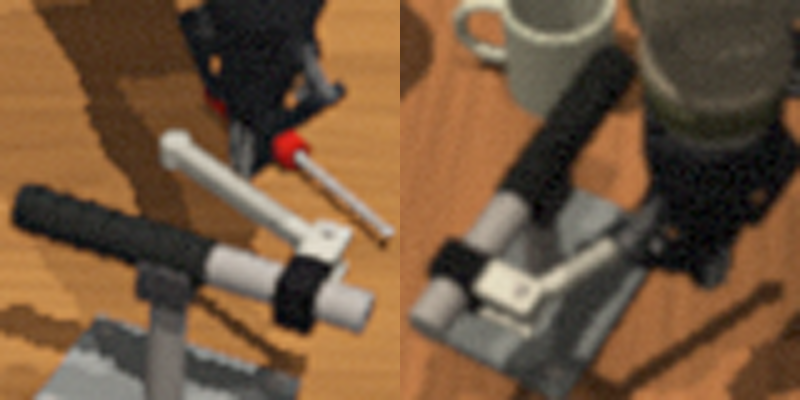

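Released: force is about 0 and the ball is back at its rest place (scene crop (177,150)). Second press now.

>>> send_rows(rows=[-0.1, 0, 0, 0, 0, 0, -1, -0.2, 0, 0, 0, 0, 0, -1, -0.3, 0, 0, 0, 0, 0, -1, -0.4, 0, 0, 0, 0, 0, -1, -0.5, 0, 0, 0, 0, -0.4, -1, -0.6, 0, 0, 0, 0, -0.8, -1, -0.7, -0.02, 0, 0, 0, -1.3, -1, -0.8, -0.02, 0, 0, 0, -1.8, -1, -0.9, -0.02, 0, 0, 0, -2.3, -1, -1, -0.02, 0, 0, 0, -2.8, -1, -1.1, 0, 0, 0, 0, -3.2, -1, -1.18, 0, 0, 0, 0, -3.6, -1])

```text
time: 12.1
tcp_pos: [0.5506, 0.1787, 0.1061]
tool_rot: [0.24, 0.971, 0.002, -0.002]
contact_force: [-4.6, 7.5, 0.7]
opening: -0.0003
```

>>> send_rows(rows=[0, 0, 0, 0, 0, 0, -1, 0, 0, 0, 0, 0, 0, -1])

```text
time: 12.3
tcp_pos: [0.5505, 0.1787, 0.1061]
tool_rot: [0.24, 0.971, 0.002, -0.002]
contact_force: [-3.7, 7.3, 1.2]
opening: 0.0001
```

>>> send_rows(rows=[-0.04, -0.02, 0, 0, 0, 0, -1, -0.08, -0.04, 0, 0, 0, -0.1, -1, -0.12, -0.05, 0, 0, 0, -0.2, -1, -0.12, -0.05, 0, 0, 0, -0.2, -1])

```text
time: 12.7
tcp_pos: [0.554, 0.1738, 0.1058]
tool_rot: [0.23, 0.973, 0.002, -0.002]
contact_force: [-5.2, 6.9, 1.5]
opening: -0.0002
```

>>> send_rows(rows=[-0.02, 0, 0, 0, 0, 0, -1, -0.04, 0, 0, 0, 0, 0, -1, -0.04, 0, 0, 0, 0, 0, -1])

```text
time: 13.0
tcp_pos: [0.555, 0.1732, 0.1057]
tool_rot: [0.23, 0.973, 0.002, -0.003]
contact_force: [-6.9, 8.3, 1.0]
opening: 0.0001
```

>>> send_rows(rows=[-0.02, 0, 0, 0, 0, 0, -1, -0.03, 0, 0, 0, 0, 0, -1, -0.03, 0, 0, 0, 0, 0, -1])

```text
time: 13.3
tcp_pos: [0.5551, 0.1732, 0.1057]
tool_rot: [0.23, 0.973, 0.002, -0.004]
contact_force: [-9.5, 10.2, 3.7]
opening: 0.0
```

Almost no advance while the force climbs to 14 N, so it's at the stop again. One more small step for margin, then settle.

>>> send_rows(rows=[-0.03, 0, 0, 0, 0, 0, -1, -0.03, 0, 0, 0, 0, 0, -1, -0.03, 0, 0, 0, 0, 0, -1, -0.03, 0, 0, 0, 0, 0, -1, -0.03, 0, 0, 0, 0, 0, -1, -0.03, 0, 0, 0, 0, 0, -1, -0.03, 0, 0, 0, 0, 0, -1, -0.03, 0, 0, 0, 0, 0, -1, -0.03, 0, 0, 0, 0, 0, -1, -0.03, 0, 0, 0, 0, 0, -1, -0.03, 0, 0, 0, 0, 0, -1, -0.03, 0, 0, 0, 0, 0, -1])

```text
time: 14.5
tcp_pos: [0.5552, 0.1731, 0.1057]
tool_rot: [0.229, 0.973, 0.002, -0.005]
contact_force: [-12.0, 11.0, 5.8]
opening: -0.0002
```

```bash
python3 look.py l8
python3 - <<'E'
from h import *
cv2.imwrite("pics/scene9.png",get_image("scene")["frame"])
E
```

```text
14.5 [0.55523385 0.17305595 0.10567132] [-12.    11.01   5.8 ]
```

View pics/l8.png

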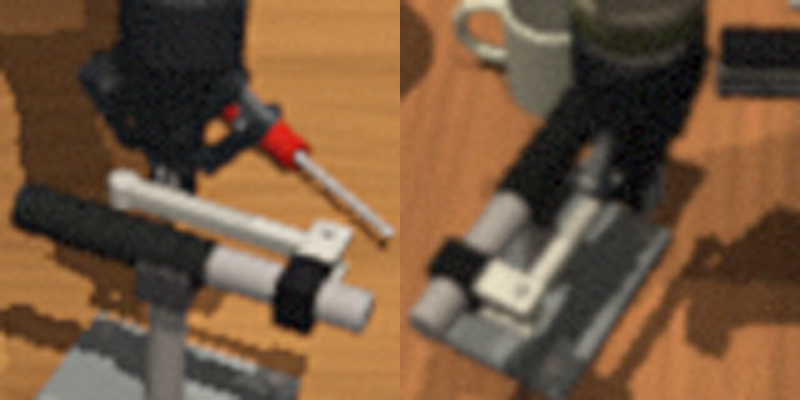

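View pics/scene9.png

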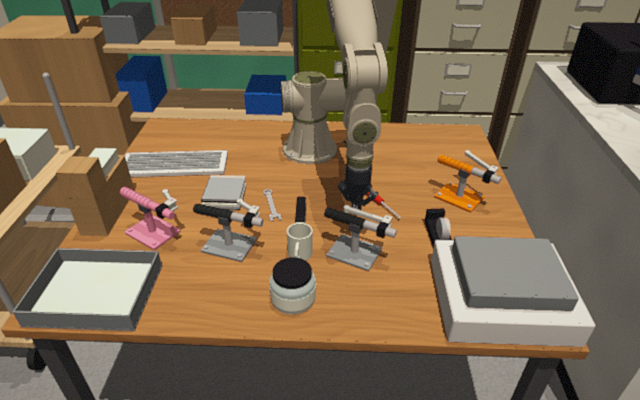

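The lever is at the same spot as at the first stop (ball at crop (122,188)). The short lever at (245,205) and the loose things are where they were. Handing in.

```bash
python3 -c "
from bench import *
print(finish_job())"
```

```text
the job is handed in; nothing more can be done
None
```

I pressed the long lever in to its stop twice with the outside of the shut fingers, and handed the job in at 14.5 s while holding the second press.

- **First press:** I pushed the blade along its arc to the stop and held it there for more than 1.2 s at about 19 N. That is above the roughly 8 N needed to reach the stop. The excess bears only on the stop.
- **Release:** I backed off about 27 mm clear of the lever. The force fell to about 0 N and the camera showed the lever back at its rest position.
- **Second press:** I held it against the stop at about 17 N and did not back off before handing in.

**Last checks:**
- **Stop reached:** both times the fingers stopped advancing (about 0.1 mm for 1.5 mm commanded) while the force kept rising. The final picture matches the first stop.
- **Bar and surroundings:** the pictures show a gap to the bar with the fingers only on the robot's side. The short lever and the desk items look unmoved. I judged this by eye and did not measure the gap.
- **Small disagreements:** the force pointed up to about 20° off the pressing direction and had an upward part of 6 to 9 N, which I put down to friction and arm flex. The second contact point was within about 1 mm of the first. No check failed.

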